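# Thread the cork flask rings onto their storage post in order of size

### The job

Put the two loose cork flask rings away on the post of the ring stand: first the larger one, so that it lies flat on the big ring already at the foot, then the smaller one flat on top of it. Leave the roll of tape where it lies; it does not belong on the post.

Things in the scene. Friction and masses are not known exactly. Their poses are not given: they have to be found in the camera images.
- ring_stand: Ring stand, fixed to the worktop: a grey round foot 104 mm across and 12 mm high, on it a cork ring 84 mm across and 24 mm high that is fixed to it (its top is 36 mm above the worktop), and in the middle an upright steel post 12 mm in diameter with a rounded tip, whose top is 92 mm above the worktop. Origin: centre of the foot's underside, on the worktop; z is up, along the post.
- large_ring: Loose cork ring, the larger of the two, lying flat on the worktop: outer diameter 60 mm, straight bore 34 mm, 22 mm high, 40 g or so. Can be gripped across its outside. Origin: centre of its underside, on the bore's axis; z is its axis, up as it lies.
- small_ring: Loose cork ring, the smaller of the two, lying flat on the worktop: outer diameter 44 mm, straight bore 32 mm, 20 mm high, 25 g or so. Can be gripped across its outside. Origin: centre of its underside, on the bore's axis; z is its axis, up as it lies.
- tape_roll: Roll of cream label tape, flat on the worktop, 76 mm across, hole 27 mm, 19 mm high; not to be moved. Origin: centre of its underside. It and the two cork rings lie in any order in a loose row (along y) before the stand; a loose tube cap (13 mm high) and a marker (12 mm high) lie in the row's gaps, so a ring has more free room on its near and far sides (x) than at its left and right.
There are look-alikes about, which are no part of the job. What is shaped like the large_ring but green or turquoise is not meant.

How it is judged:
By the outcome, as a careful person would: the job done as asked, in the order asked, and still so for the second after the job is handed in, with the robot touching nothing.
It also fails if it takes over 56 s, if anything falls off the work surface, if the arm or the gripper's body presses on something with over 40 N, if the wrist force passes 120 N, or if a joint passes its speed limit or range.

### The arm

A 7-joint arm with a two-finger parallel gripper is mounted at the origin on a cart in front of the work surface, level with it; the furniture and walls round the work are solid. World frame = base frame: x ahead of the robot, y to its left, z up, the work surface at z = 0. Lengths are in mm, angles in rad, forces in N, time in s.
With the tool pointing down it reaches from about 350 to 900 mm from the base axis. Payload 19.9 kg.
Tool frame: the origin (TCP) lies on the centre line of the jaws, within the pads' length; the fingertips stand 17 mm ahead of it and the grasp point (between the pads) lies 2 mm behind it (arm.tip_reach is the distance from the TCP to the fingertips, in mm); z points along the fingers, y is the line along which they close (so a half turn about z gives the same grasp; the last joint's range is limited). The gripper opens to 94 mm and grips with 3 to 60 N. Pads are 16 mm wide; open, the fingers measure 119 mm over their backs; the gripper's body (75 mm by 177 mm) begins 78 mm behind the grasp point.
Start: joints at [1.292, 0.417, -0.01, 1.614, 0.005, 1.111, -0.053], TCP at [147.224, -607.392, 222.425] pointing down, gripper open.
Joint ranges: [-2.81, 2.81], [-0.39, 2.02], [-1.27, 1.25], [0.06, 2.57], [-1.19, 4.33], [0.19, 2], [-2.82, 2.82]. Speed limits (rad/s): [1.89, 1.89, 2.39, 2.39, 3.01, 3.01, 3.01].

### API

Orientations are given as a rotation vector (axis times angle).
In Python, from bench import arm gives the robot as it stands.
- The arm moves only by the shell command python3 -m jog 'ROWS' [FORCE]. ROWS is JSON, a list of rows, each an object with "slide": the shift along the tool's x, y, z in mm, a list of three; "yaw": the turn about the tool's z in degrees; "gripper": the closure, from 0 (fully open) to 1 (shut). In form: [{"slide": [x, y, z], "yaw": yaw, "gripper": gripper}, ...]. A call has 1 to 10 rows; each row shifts and turns the commanded pose from where the row before left it, along the tool's axes as they then stand; what a row does not reach is not made up. A row lasts 1/10 s, in which the tool goes at most 50 mm and 8.59 degrees, less where a joint would pass 70% of its speed; a pose out of reach is approached as far as the arm can. A call is refused whole if a number of a shift passes 50 or a number of a turn 8.59, either way. A call with a gripper value outside its range is refused whole. The fingers move at their own pace and stop on an object; FORCE is the grip in N (left out, the last holds). Time passes only in rows, so rows that do not move let the fingers close. It gives the time, the measured TCP pose, the force, the opening and the grip force at its end, in the units of the state.
- arm.sense(): the state, without advancing time (a new reading comes with each control period).
- arm.camera(name): name is "side" or "top"; returns a dict with "frame" (480x640x3 uint8, blue, green, red), "camera_matrix" (3x3 intrinsics, pixels), "camera_from_world" (4x4, takes a point from world to camera coordinates). Camera axes: x right, y down, z forward; pixel columns grow to the right and rows downward; lengths in mm; the calibration is good to about 2 mm. A picture is of the moment at which its call begins. There is no depth.
- arm.job_done(): hands the job in; it is judged then, once.
Trained networks look in a picture, given as the dict that the camera call returned (one of the last four; its "shot" number tells which), for a name from the list of things; names that differ only in an ending like _2 or _b are one class to them, and where a whole thing is asked for, a point or a joint stands for the part that bears it (a point fixed in the world has none). Each returns a list of dicts, best first, with "score" (0 to 1); they miss things now and then, are a little off and sometimes report something else, mostly with a low value. They report only what shows in the picture. A call takes as long as a camera call. They do not tell look-alikes from the thing itself.
- arm.search_frame(picture, name): "location" ([column, row] in pixels, amid what is visible of it).
- arm.place_of(picture, name): "location" ([column, row] in pixels: a listed point, or the origin of a listed thing).
The state is a dict: "t": time; "qpos": joint angles; "joint_vel": joint speeds; "joint_efforts": joint torques, N m; "ee_pos": TCP position; "orientation": TCP orientation; "wrist_force": force on the tool from outside, world axes, zero at the start; "moment": the same for the moment, N m; "gripper_width": finger opening in mm; "finger_force": force on a finger pad.
Only numpy, scipy, OpenCV 4.12 (cv2) and the standard library are available. Lean on these libraries where they do the work, as an engineer would, in place of code of your own. Each camera call takes 0.05 s, during which the arm holds its last target. There are 200 camera calls.

## Working session

There is one attempt and no reset: what is moved stays moved. The work goes in short steps, Python scripts to look and compute and a shell command to move; the robot and the scene stay as the last step left them, time stands still between calls to the robot, and variables do not carry over. Pictures are saved under pics/ and viewed, at most 10 in all, crops included, and the job is handed in when it is done.

```bash
mkdir -p pics; ls; cat > h.py <<'E'
import numpy as np, cv2
from bench import arm
def ray(p,uv,z):
    K=np.array(p["camera_matrix"]);T=np.array(p["camera_from_world"])
    d=T[:3,:3].T@np.linalg.inv(K)@np.array([uv[0],uv[1],1.]);c=-T[:3,:3].T@T[:3,3]
    return (c+d*(z-c[2])/d[2]).round(1)
def proj(p,X):
    K=np.array(p["camera_matrix"]);T=np.array(p["camera_from_world"])
    v=K@(T[:3,:3]@np.array(X)+T[:3,3]);return (v[:2]/v[2]).round(1)
E
python3 - <<'E'
from h import *
for n in ["top","side"]:
    p=arm.camera(n);cv2.imwrite(f"pics/{n}0.png",p["frame"])
    T=np.array(p["camera_from_world"]);print(n,(-T[:3,:3].T@T[:3,3]).round())
    for o in ["ring_stand","large_ring","small_ring","tape_roll"]:
        for r in arm.place_of(p,o)[:4]: print(o,r["score"],r["location"],ray(p,r["location"],0))
print(arm.sense())
E
```

```text
pics
top [ 279. -157. 1489.]
ring_stand 0.86 [215.3, 199.8] [588.2  76.5   0. ]
large_ring 0.91 [352.4, 270.2] [ 414.1 -253.3    0. ]
large_ring 0.83 [387.3, 299.0] [ 344.7 -335.1    0. ]
large_ring 0.79 [274.4, 205.2] [573.7 -66.8   0. ]
large_ring 0.69 [480.7, 275.1] [ 399.6 -560.2    0. ]
small_ring 0.5 [255.2, 265.8] [426.6 -21.    0. ]
tape_roll 0.71 [149.0, 258.1] [447.3 232.9   0. ]
side [-151.  786.  956.]
ring_stand 0.62 [234.5, 290.3] [595.5  65.8  -0. ]
large_ring 0.77 [416.3, 201.1] [ 405.8 -577.6    0. ]
large_ring 0.57 [360.5, 252.6] [ 414.2 -253.5    0. ]
large_ring 0.57 [275.5, 263.4] [576.8 -78.6   0. ]
large_ring 0.55 [397.1, 246.6] [ 344.2 -337.2    0. ]
small_ring 0.75 [308.1, 298.0] [426.6 -21.    0. ]
tape_roll 0.64 [234.8, 354.6] [453.7 223.7   0. ]
{'t': 0.5, 'qpos': array([ 1.29147204,  0.41739272, -0.01031215,  1.61362737,  0.00469809,
        1.110709  , -0.05301925]), 'joint_vel': array([ 1.11829016e-03, -1.38368962e-03, -2.20769588e-03,  1.23644657e-03,
        2.77935743e-06,  1.08404603e-03,  3.95168259e-04]), 'joint_efforts': array([ 1.49181615e-04, -8.50497365e+01,  6.37229327e-01, -4.26058638e+01,
       -4.89017379e-02,  1.41014406e-02,  7.16871614e-05]), 'ee_pos': array([ 147.24363907, -607.37021391,  222.41805903]), 'orientation': array([-3.11930365e+00, -3.72672165e-01,  7.51680923e-05]), 'wrist_force': array([ 0.33535518, -0.83044258,  0.04360112]), 'moment': array([ 0.04621346, -0.01029821,  0.03302931]), 'finger_force': 0.0, 'gripper_width': 93.99536338804316}
```

View pics/top0.png

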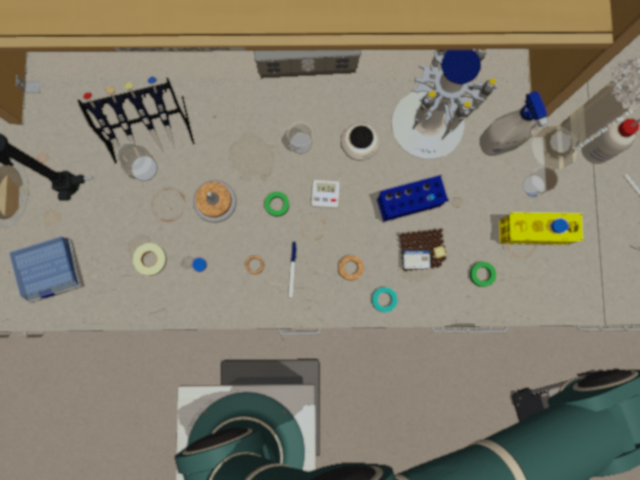

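```bash
python3 - <<'E'
import cv2
t=cv2.imread("pics/top0.png")[170:330,110:510];
cv2.imwrite("pics/crop0.png",cv2.resize(t,(800,320),interpolation=cv2.INTER_CUBIC))
E
```

```text
(no output)
```

View pics/crop0.png

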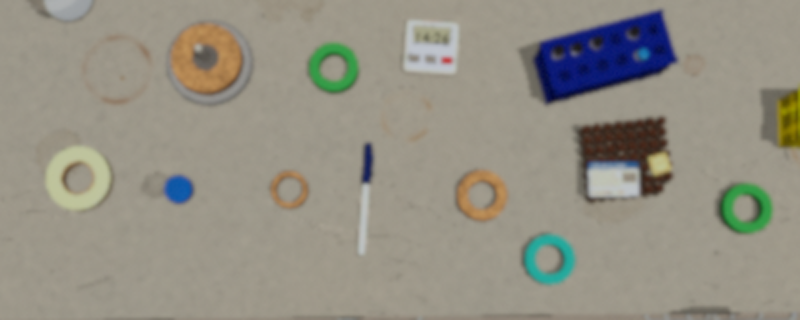

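The top view shows four ring-shaped candidates for the large ring: cork at (352,270), turquoise at (387,299), and green at (274,205) and (481,275). Only the cork one at (352,270) fits the description. The small cork ring is at (255,266), the tape at (149,259), and the stand is near (214,200). I'll refine the stand and turn the tool so the jaws close along x.

```bash
python3 - <<'E'
from h import *
p=arm.camera("top");f=p["frame"];hsv=cv2.cvtColor(f,cv2.COLOR_BGR2HSV)
m=((hsv[...,0]<20)&(hsv[...,1]>85)&(hsv[...,2]>90)).astype('uint8')
for nm,(u,v),z,w in [("large",(352,270),22,22),("small",(255,266),20,18),("stand",(214,199),36,26)]:
    s=np.zeros_like(m);s[v-w:v+w,u-w:u+w]=m[v-w:v+w,u-w:u+w]
    h=cv2.convexHull(cv2.findNonZero(s));c,d,a=cv2.fitEllipse(h)
    print(nm,c,d,ray(p,c,z))
print("tip",ray(p,(209,194),92),"pred tip",proj(p,(588,76,92)),"scale",ray(p,(215,200),36)-ray(p,(225,200),36))
q=arm.camera("side");a=cv2.resize(f[165:235,180:250],(390,390),interpolation=2)
u,v=proj(q,(590,74,50)).astype(int);b=cv2.resize(q["frame"][v-35:v+35,u-35:u+35],(390,390),interpolation=2)
print(u-35,v-35);cv2.imwrite("pics/stand.png",np.hstack([a,b]))
for X in [(588,76,92),(592,72,92)]: print(proj(q,X))
E
python3 -m jog '[{"slide":[0,0,0],"yaw":-8.49,"gripper":0},{"slide":[0,0,0],"yaw":-8.49,"gripper":0},{"slide":[0,0,0],"yaw":-8.49,"gripper":0},{"slide":[0,0,0],"yaw":-8.49,"gripper":0},{"slide":[0,0,0],"yaw":-8.49,"gripper":0},{"slide":[0,0,0],"yaw":-8.49,"gripper":0},{"slide":[0,0,0],"yaw":-8.49,"gripper":0},{"slide":[0,0,0],"yaw":-8.49,"gripper":0},{"slide":[0,0,0],"yaw":-8.49,"gripper":0},{"slide":[0,0,0],"yaw":0,"gripper":0}]'
```

```text
large (350.44635009765625, 267.2406311035156) (24.834062576293945, 25.17624282836914) [ 419.1 -247.3   22. ]
small (254.27366638183594, 264.3276062011719) (17.90825653076172, 18.14316177368164) [428.2 -20.6  20. ]
stand (212.76492309570312, 198.9161834716797) (34.33558654785156, 35.361785888671875) [582.9  76.8  36. ]
tip [582.7  76.6  92. ] pred tip [209.3 191.7] scale [ 0.1 23.6  0. ]
197 243
[230.9 266.2]
[230.8 264.7]
t: 1.6
ee_pos: [147.0, -607.4, 222.4]
orientation: [-2.218, -2.225, -0.0]
wrist_force: [0.5, 0.4, -0.6]
gripper_width: 94.0
finger_force: 0.0
```

View pics/stand.png

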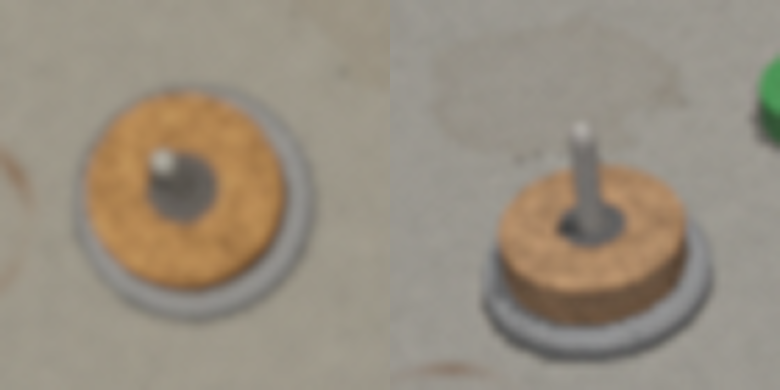

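```bash
cat >> h.py <<'E'
def fit(p,X,w,D,Hgt):
    """fit cork ring centre: best ring outline (top outer circle + bottom) vs cork mask hull"""
    hsv=cv2.cvtColor(p["frame"],cv2.COLOR_BGR2HSV)
    m=((hsv[...,0]<20)&(hsv[...,1]>85)&(hsv[...,2]>60)).astype('uint8')
    u,v=proj(p,X).astype(int);s=np.zeros_like(m);s[v-w:v+w,u-w:u+w]=m[v-w:v+w,u-w:u+w]
    h=cv2.convexHull(cv2.findNonZero(s));M=cv2.moments(h);c=np.array([M["m10"],M["m01"]])/M["m00"]
    t=np.linspace(0,6.28,60);x=np.array(X,float)
    for _ in range(8):
        P=np.array([proj(p,(x[0]+D/2*np.cos(a),x[1]+D/2*np.sin(a),X[2]+z)) for z in(0,Hgt) for a in t],np.float32)
        M2=cv2.moments(cv2.convexHull(P));c2=np.array([M2["m10"],M2["m01"]])/M2["m00"]
        x[:2]+=(ray(p,c,X[2]+Hgt/2)-ray(p,c2,X[2]+Hgt/2))[:2]
    return x.round(1),M["m00"],M2["m00"]
E
python3 - <<'E'
from h import *
for n in ["top","side"]:
    p=arm.camera(n)
    print(n,fit(p,(416,-250,0),22,60,22),fit(p,(427,-21,0),18,44,20),fit(p,(584,76,12),26,84,24),ray(p,(209.3,193.7) if n=="top" else (231.1,266.3),92))
E
python3 -m jog '[{"slide":[40,30,0],"yaw":0,"gripper":0},{"slide":[40,30,0],"yaw":0,"gripper":0},{"slide":[40,30,0],"yaw":0,"gripper":0},{"slide":[40,30,0],"yaw":0,"gripper":0},{"slide":[40,30,0],"yaw":0,"gripper":0},{"slide":[40,30,0],"yaw":0,"gripper":0},{"slide":[40,30,0],"yaw":0,"gripper":0},{"slide":[40,30,0],"yaw":0,"gripper":0},{"slide":[38,30,0],"yaw":0,"gripper":0},{"slide":[0,0,0],"yaw":0,"gripper":0}]'
```

```text
top (array([ 420.2, -247.9,    0. ]), 479.5, 525.8450878909789) (array([429. , -19.7,   0. ]), 244.0, 289.7099424743792) (array([585.3,  78.3,  12. ]), 936.5, 1046.5799586487701) [583.4  75.9  92. ]
side (array([ 424.5, -252.9,    0. ]), 276.0, 361.90013275202364) (array([433.4, -23.7,   0. ]), 188.0, 266.8600637819618) (array([589.7,  74.7,  12. ]), 705.0, 839.8351042172872) [587.2  76.1  92. ]
t: 2.7
ee_pos: [420.4, -244.0, 223.0]
orientation: [2.216, 2.225, 0.003]
wrist_force: [-0.6, -1.2, -0.7]
gripper_width: 93.9
finger_force: 0.0
```

```bash
python3 -m jog '[{"slide":[-6,0,30],"yaw":0,"gripper":0},{"slide":[0,0,40],"yaw":0,"gripper":0},{"slide":[0,0,40],"yaw":0,"gripper":0},{"slide":[0,0,35],"yaw":0,"gripper":0},{"slide":[0,0,0],"yaw":0,"gripper":0}]'
python3 - <<'E'
from h import *
for n in ["top","side"]:
    p=arm.camera(n);u,v=proj(p,(421,-250,40)).astype(int)
    cv2.imwrite(f"pics/a_{n}.png",p["frame"])
    r=cv2.resize(p["frame"][v-45:v+45,u-45:u+45],(390,390),interpolation=2)
    o=r if n=="top" else np.hstack([o,r])
cv2.imwrite("pics/a.png",o)
E
```

```text
t: 3.2
ee_pos: [414.9, -254.2, 74.2]
orientation: [-2.22, -2.214, 0.002]
wrist_force: [0.8, -0.2, 1.2]
gripper_width: 93.9
finger_force: 0.0
```

View pics/a.png

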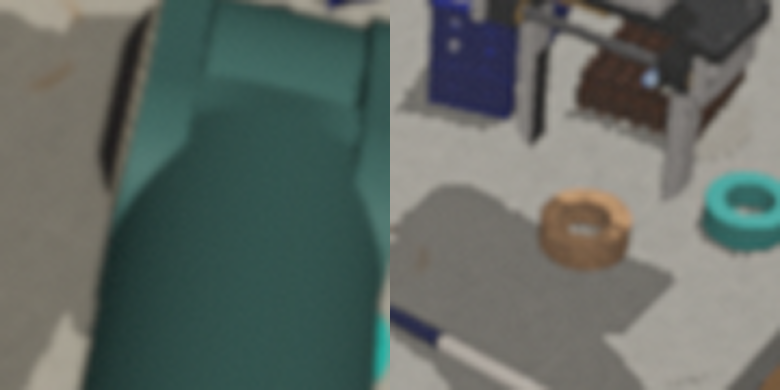

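The side crop shows the cork ring, at crop (585,228), below and between the open fingers at (533,140) and (678,195). The turquoise ring at (750,210) is clear of the fingers.

```bash
python3 -c "
from h import *
print(arm.sense()['ee_pos'])
p=arm.camera('side');print(fit(p,(421,-250,0),14,60,22))"
```

```text
[ 417.21824449 -255.2527861    78.16345407]
(array([ 423.9, -252.4,    0. ]), 275.0, 362.6550303644035)
```

```bash
python3 -m jog '[{"slide":[4,4,15],"yaw":0,"gripper":0},{"slide":[0,0,18],"yaw":0,"gripper":0},{"slide":[0,0,15],"yaw":0,"gripper":0},{"slide":[0,0,9],"yaw":0,"gripper":0},{"slide":[0,0,0],"yaw":0,"gripper":0.5},{"slide":[0,0,0],"yaw":0,"gripper":0.8},{"slide":[0,0,0],"yaw":0,"gripper":0.8},{"slide":[0,0,0],"yaw":0,"gripper":0.8},{"slide":[0,0,0],"yaw":0,"gripper":0.8}]' 15
```

```text
t: 4.25
ee_pos: [421.2, -251.4, 20.9]
orientation: [2.22, 2.221, 0.0]
wrist_force: [-0.8, 0.4, 5.5]
gripper_width: 60.3
finger_force: 15.0
```

```bash
python3 -m jog '[{"slide":[0,0,-15],"yaw":0,"gripper":0.8},{"slide":[0,0,-30],"yaw":0,"gripper":0.8},{"slide":[0,0,-40],"yaw":0,"gripper":0.8},{"slide":[0,0,-40],"yaw":0,"gripper":0.8},{"slide":[20,10,-5],"yaw":0,"gripper":0.8},{"slide":[40,20,0],"yaw":0,"gripper":0.8},{"slide":[40,20,0],"yaw":0,"gripper":0.8},{"slide":[40,20,0],"yaw":0,"gripper":0.8},{"slide":[40,20,0],"yaw":0,"gripper":0.8},{"slide":[40,20,0],"yaw":0,"gripper":0.8}]' 15
python3 -m jog '[{"slide":[40,20,0],"yaw":0,"gripper":0.8},{"slide":[35,20,0],"yaw":0,"gripper":0.8},{"slide":[22,10,0],"yaw":0,"gripper":0.8},{"slide":[10,5,0],"yaw":0,"gripper":0.8},{"slide":[0,0,0],"yaw":0,"gripper":0.8},{"slide":[0,0,0],"yaw":0,"gripper":0.8},{"slide":[0,0,0],"yaw":0,"gripper":0.8}]' 15
python3 - <<'E'
from h import *
for n in ["top","side"]:
    p=arm.camera(n);u,v=proj(p,(586,76,80)).astype(int)
    r=cv2.resize(p["frame"][v-45:v+45,u-45:u+45],(390,390),interpolation=2)
    o=r if n=="top" else np.hstack([o,r])
print(u,v);cv2.imwrite("pics/b.png",o);print(arm.sense()["ee_pos"],arm.sense()["orientation"])
E
```

```text
t: 5.25
ee_pos: [531.4, -29.5, 150.7]
orientation: [2.221, 2.222, 0.0]
wrist_force: [0.8, -0.7, -0.3]
gripper_width: 60.7
finger_force: 15.0
t: 5.95
ee_pos: [585.5, 74.2, 150.4]
orientation: [2.223, 2.22, -0.001]
wrist_force: [-0.2, 0.0, 0.9]
gripper_width: 60.8
finger_force: 15.0
231 270
[585.6427204   74.53053785 150.55731743] [ 2.22228145e+00  2.22012712e+00 -5.67031859e-04]
```

View pics/b.png

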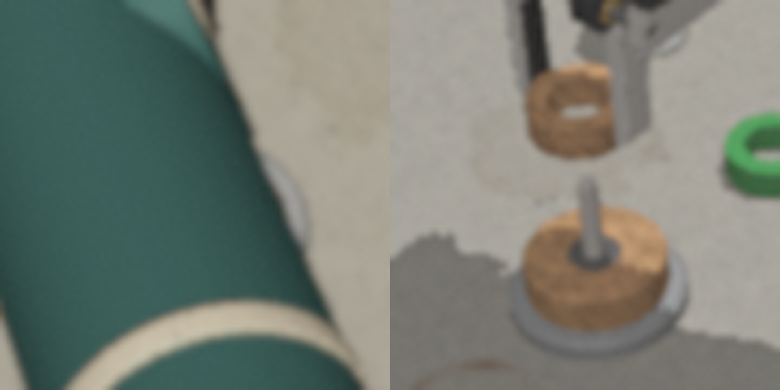

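```bash
python3 - <<'E'
from h import *
p=arm.camera("side")
for X in [(586,76,92),(586,76,36),(586,86,92),(596,76,92)]: print(X,proj(p,X))
for X in [(586,75,151.5),(586,75,129.5)]: print(X,proj(p,X))
print(fit(p,(586,75,129.5),16,60,22))
E
```

```text
(586, 76, 92) [231.5 266.5]
(586, 76, 36) [233.4 283.5]
(586, 86, 92) [228.7 268.7]
(596, 76, 92) [228.4 264.9]
(586, 75, 151.5) [229.6 247.1]
(586, 75, 129.5) [230.5 254.3]
(array([593. ,  76.5, 129.5]), 323.5, 500.3700802613748)
```

The side view shows the ring's bore at about px (229,247) and the post tip at (231.5,267). Both match the projections for a ring centred over the post to within 2 mm, so I'm lowering.

```bash
python3 -m jog '[{"slide":[1,0,15],"yaw":0,"gripper":0.8},{"slide":[0,0,20],"yaw":0,"gripper":0.8},{"slide":[0,0,20],"yaw":0,"gripper":0.8},{"slide":[0,0,18],"yaw":0,"gripper":0.8},{"slide":[0,0,12],"yaw":0,"gripper":0.8},{"slide":[0,0,5],"yaw":0,"gripper":0.8},{"slide":[0,0,1],"yaw":0,"gripper":0.8},{"slide":[0,0,0],"yaw":0,"gripper":0.8}]' 15
python3 -m jog '[{"slide":[0,0,1],"yaw":0,"gripper":0.8},{"slide":[0,0,1],"yaw":0,"gripper":0.8},{"slide":[0,0,0],"yaw":0,"gripper":0.8}]' 15
```

```text
t: 6.9
ee_pos: [586.1, 77.0, 59.9]
orientation: [2.221, 2.222, 0.001]
wrist_force: [0.7, -0.2, 0.9]
gripper_width: 60.5
finger_force: 15.0
t: 7.2
ee_pos: [585.9, 76.8, 57.7]
orientation: [2.221, 2.222, 0.0]
wrist_force: [0.3, 0.3, -0.6]
gripper_width: 60.3
finger_force: 15.0
```

```bash
python3 -m jog '[{"slide":[0,0,1],"yaw":0,"gripper":0.8},{"slide":[0,0,0],"yaw":0,"gripper":0.8},{"slide":[0,0,0],"yaw":0,"gripper":0},{"slide":[0,0,0],"yaw":0,"gripper":0},{"slide":[0,0,0],"yaw":0,"gripper":0},{"slide":[0,0,0],"yaw":0,"gripper":0},{"slide":[0,0,-20],"yaw":0,"gripper":0},{"slide":[0,0,-40],"yaw":0,"gripper":0},{"slide":[0,0,-40],"yaw":0,"gripper":0},{"slide":[0,0,0],"yaw":0,"gripper":0}]'
python3 -m jog '[{"slide":[-25,-40,0],"yaw":0,"gripper":0},{"slide":[-25,-40,0],"yaw":0,"gripper":0},{"slide":[-25,-40,0],"yaw":0,"gripper":0},{"slide":[-23,-36,0],"yaw":0,"gripper":0},{"slide":[0,0,0],"yaw":0,"gripper":0},{"slide":[0,0,0],"yaw":0,"gripper":0}]'
python3 - <<'E'
from h import *
for n in ["top","side"]:
    p=arm.camera(n)
    r=[]
    for X in [(586,76,50),(430,-21,40)]:
        u,v=proj(p,X).astype(int);r.append(cv2.resize(p["frame"][v-40:v+40,u-40:u+40],(390,290) if 0 else (290,290),interpolation=2))
    r=np.hstack(r);o=r if n=="top" else np.vstack([o,r])
print(fit(p,(430,-21,0),14,44,20));cv2.imwrite("pics/c.png",o);s=arm.sense();print(s["ee_pos"],s["t"])
E
```

```text
t: 8.2
ee_pos: [588.0, 77.5, 161.3]
orientation: [2.218, 2.219, 0.008]
wrist_force: [0.9, -0.3, -0.0]
gripper_width: 93.9
finger_force: 0.0
t: 8.8
ee_pos: [429.8, -21.9, 156.6]
orientation: [2.222, 2.22, -0.0]
wrist_force: [1.4, 0.3, 0.9]
gripper_width: 94.1
finger_force: 0.0
(array([433.3, -23.5,   0. ]), 187.5, 267.3450161740184)
[430.63441509 -20.75458299 156.50946838] 8.9
```

View pics/c.png

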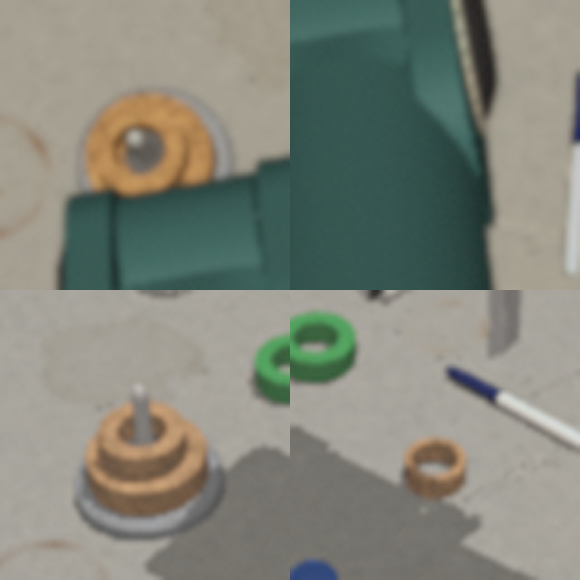

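The large ring lies flat on the fixed cork ring around the post. The small ring at crop (434,468) is untouched, so I'm fetching it.

```bash
python3 -m jog '[{"slide":[-1,0,30],"yaw":0,"gripper":0},{"slide":[0,0,35],"yaw":0,"gripper":0},{"slide":[0,0,30],"yaw":0,"gripper":0},{"slide":[0,0,22],"yaw":0,"gripper":0},{"slide":[0,0,14],"yaw":0,"gripper":0},{"slide":[0,0,6],"yaw":0,"gripper":0},{"slide":[0,0,0],"yaw":0,"gripper":0.4},{"slide":[0,0,0],"yaw":0,"gripper":0.9},{"slide":[0,0,0],"yaw":0,"gripper":0.9},{"slide":[0,0,0],"yaw":0,"gripper":0.9}]' 12
python3 -m jog '[{"slide":[0,0,0],"yaw":0,"gripper":0.9},{"slide":[0,0,0],"yaw":0,"gripper":0.9}]' 12
```

```text
t: 9.9
ee_pos: [430.3, -22.3, 20.0]
orientation: [2.22, 2.221, 0.001]
wrist_force: [1.1, 0.2, 0.3]
gripper_width: 65.8
finger_force: 0.0
t: 10.1
ee_pos: [430.0, -22.3, 19.7]
orientation: [2.221, 2.222, 0.0]
wrist_force: [0.4, -0.7, 0.6]
gripper_width: 49.6
finger_force: 0.0
```

```bash
python3 -m jog '[{"slide":[0,0,0],"yaw":0,"gripper":0.9},{"slide":[0,0,0],"yaw":0,"gripper":0.9},{"slide":[0,0,0],"yaw":0,"gripper":0.9},{"slide":[0,0,0],"yaw":0,"gripper":0.9},{"slide":[0,0,-10],"yaw":0,"gripper":0.9}]' 12
```

```text
t: 10.6
ee_pos: [429.2, -22.1, 29.1]
orientation: [-2.219, -2.221, 0.001]
wrist_force: [0.9, 0.6, -0.3]
gripper_width: 43.1
finger_force: 11.9
```

```bash
python3 -m jog '[{"slide":[0,0,-30],"yaw":0,"gripper":0.9},{"slide":[0,0,-40],"yaw":0,"gripper":0.9},{"slide":[0,0,-40],"yaw":0,"gripper":0.9},{"slide":[0,0,-12],"yaw":0,"gripper":0.9},{"slide":[12,20,0],"yaw":0,"gripper":0.9},{"slide":[25,40,0],"yaw":0,"gripper":0.9},{"slide":[25,40,0],"yaw":0,"gripper":0.9},{"slide":[21,33,0],"yaw":0,"gripper":0.9},{"slide":[12,17,0],"yaw":0,"gripper":0.9},{"slide":[4,6,0],"yaw":0,"gripper":0.9}]' 12
python3 -m jog '[{"slide":[0,0,0],"yaw":0,"gripper":0.9},{"slide":[0,0,0],"yaw":0,"gripper":0.9}]' 12
python3 - <<'E'
from h import *
p=arm.camera("side");u,v=proj(p,(586,76,90)).astype(int)
cv2.imwrite("pics/d.png",cv2.resize(p["frame"][v-45:v+45,u-45:u+45],(540,540),interpolation=2));print(u-45,v-45)
x=arm.sense()["ee_pos"];print(x,proj(p,(x[0],x[1],x[2])),proj(p,(586,76,92)))
E
```

```text
t: 11.6
ee_pos: [586.5, 78.6, 150.9]
orientation: [-2.218, -2.223, -0.0]
wrist_force: [-2.3, -0.1, -0.4]
gripper_width: 43.0
finger_force: 11.9
t: 11.8
ee_pos: [584.9, 76.1, 151.3]
orientation: [-2.221, -2.222, 0.001]
wrist_force: [-0.3, 0.6, 0.2]
gripper_width: 43.1
finger_force: 11.9
186 222
[584.99880167  75.87825207 151.50805085] [229.7 247.4] [231.5 266.5]
```

View pics/d.png

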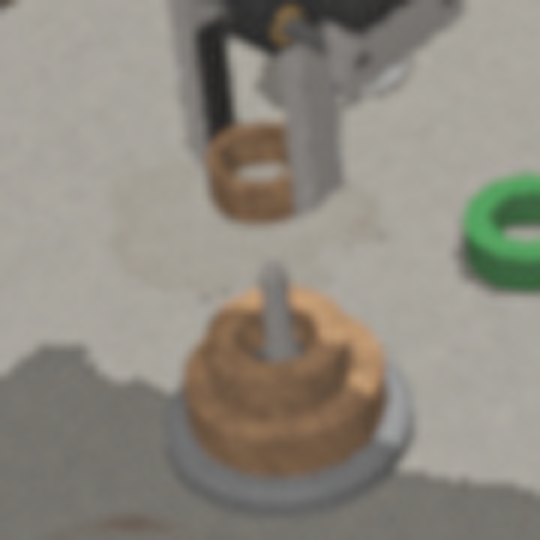

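The small ring hangs level at about px (229,250), nearly in line with the post tip at (231.5,267) and within the bore clearance. I'm lowering it.

```bash
python3 -m jog '[{"slide":[0,1,15],"yaw":0,"gripper":0.9},{"slide":[0,0,20],"yaw":0,"gripper":0.9},{"slide":[0,0,18],"yaw":0,"gripper":0.9},{"slide":[0,0,12],"yaw":0,"gripper":0.9},{"slide":[0,0,5],"yaw":0,"gripper":0.9},{"slide":[0,0,1],"yaw":0,"gripper":0.9},{"slide":[0,0,1],"yaw":0,"gripper":0.9},{"slide":[0,0,1],"yaw":0,"gripper":0.9},{"slide":[0,0,0],"yaw":0,"gripper":0.9}]' 12
```

```text
t: 12.75
ee_pos: [587.0, 76.9, 78.8]
orientation: [2.221, 2.222, 0.001]
wrist_force: [1.0, 0.1, -0.4]
gripper_width: 42.7
finger_force: 11.9
```

```bash
python3 -m jog '[{"slide":[0,0,0.7],"yaw":0,"gripper":0.9},{"slide":[0,0,0],"yaw":0,"gripper":0.9},{"slide":[0,0,0],"yaw":0,"gripper":0},{"slide":[0,0,0],"yaw":0,"gripper":0},{"slide":[0,0,0],"yaw":0,"gripper":0},{"slide":[0,0,0],"yaw":0,"gripper":0},{"slide":[0,0,0],"yaw":0,"gripper":0},{"slide":[0,0,-20],"yaw":0,"gripper":0},{"slide":[0,0,-40],"yaw":0,"gripper":0},{"slide":[0,0,-40],"yaw":0,"gripper":0}]'
python3 -m jog '[{"slide":[-40,-40,0],"yaw":0,"gripper":0},{"slide":[-40,-40,0],"yaw":0,"gripper":0},{"slide":[-40,-40,0],"yaw":0,"gripper":0},{"slide":[-40,-30,0],"yaw":0,"gripper":0},{"slide":[-40,0,0],"yaw":0,"gripper":0},{"slide":[0,0,0],"yaw":0,"gripper":0},{"slide":[0,0,0],"yaw":0,"gripper":0}]'
python3 - <<'E'
from h import *
for n in ["top","side"]:
    p=arm.camera(n);u,v=proj(p,(586,76,50)).astype(int)
    r=cv2.resize(p["frame"][v-45:v+45,u-45:u+45],(390,390),interpolation=2)
    o=r if n=="top" else np.hstack([o,r])
cv2.imwrite("pics/e.png",o)
for r in arm.place_of(p,"tape_roll")[:1]: print(ray(p,r["location"],0))
E
```

```text
t: 13.75
ee_pos: [586.3, 77.0, 178.6]
orientation: [-2.22, -2.222, 0.001]
wrist_force: [-0.4, -0.3, -0.0]
gripper_width: 94.1
finger_force: 0.0
t: 14.45
ee_pos: [450.8, -109.8, 177.9]
orientation: [2.223, 2.22, 0.0]
wrist_force: [0.5, 0.3, -0.1]
gripper_width: 94.0
finger_force: 0.0
[448.  226.4   0. ]
```

View pics/e.png

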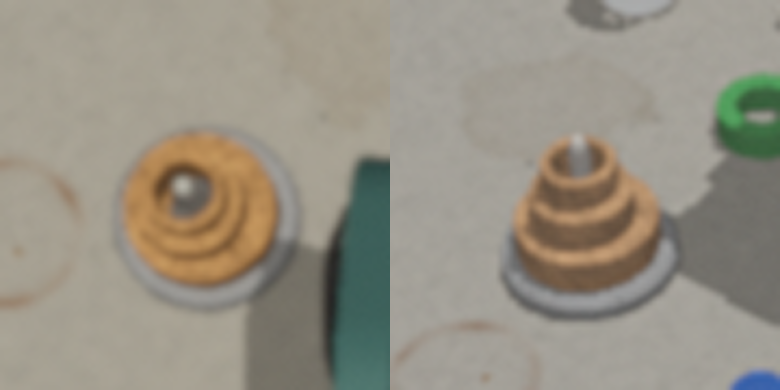

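Both views show the rings stacked flat, large then small, with the post tip at crop (185,187) in the top view and (578,143) in the side view. The gripper is clear and the tape is where it was, so I'm handing in.

```bash
python3 -c "
from bench import arm
print(arm.job_done())"
```

```text
the job is handed in; nothing more can be done
None
```

The larger cork ring lies flat on the big ring at the foot of the post, with the smaller one flat on top of it; the tape roll was not touched, and the job was handed in at about 14.5 s.

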